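# Load the bolster forgings into the deburring tub

## Robot

A 6-joint arm with a two-finger parallel gripper is mounted at the origin on the work surface. World frame = base frame: x ahead of the robot, y to its left, z up, the work surface at z = 0. Lengths are in m, angles in degrees, forces in N, time in s.
With the tool pointing down it reaches from about 0.3 to 0.75 m from the base axis. Payload 8.5 kg.
Tool frame: the origin (TCP) lies midway between the tips of the shut fingers; the grasp point (between the pads) lies 19 mm behind it; z points along the fingers, y is the line along which they close (so a half turn about z gives the same grasp; the last joint's range is limited). The gripper opens to 85 mm and grips with 20 to 120 N. Pads are 22 mm wide; open, the fingers measure 114 mm over their backs; the gripper's body (76 mm by 85 mm) begins 54 mm behind the grasp point. The pads swing forward as they close: fully open they stand 13 mm farther back than shut.
Start: joints at [-77.71, 21.807, 74.336, -0, 83.858, -12.336], TCP at [0.229, -0.5, 0.208] pointing down, gripper open.
Joint ranges: [-178.18, 178.18], [-50.72, 133.34], [12.68, 142.11], [-81.47, 261.47], [9.98, 163.14], [-165.26, 165.26]. Speed limits (degrees/s): [136.94, 136.94, 180, 180, 180, 180].

## Interface

Orientations are given as a 3x3 rotation matrix whose columns are the frame's x, y, z axes.
In Python, from rig import observe, optics, order, spotter gives the robot as it stands.
- The arm moves only by the tool move_arm, never from a script. Its argument "series" is text: rows parted by semicolons, each of 5 numbers parted by spaces: the shift along the tool's x, y, z in cm, then the turn about the tool's z in degrees, then the opening, from -1 (shut) to 1 (fully open). A call has 1 to 8 rows; each row is the pose to reach, as a shift and turn from the pose commanded when the call began, along the tool's axes at that moment; what a row does not reach only later rows make up. A row lasts 1/8 s, in which the tool goes at most 62.5 mm and 10.7 degrees, less where a joint would pass 70% of its speed; a pose out of reach is approached as far as the arm can. A call with a gripper value outside its range is refused whole. The fingers move at their own pace and stop on an object; "force" is the grip in N (left out, the last holds). Time passes only in rows, so rows that repeat a pose let the fingers close. It gives the time, the measured TCP pose, the force, the opening and the grip force at its end, in the units of the state.
- observe(): the state, without advancing time (a new reading comes with each control period).
- optics.get_image(name): name is "scene" or "top" or "wrist"; returns a dict with "pixels" (420x560x3 uint8, blue, green, red), "camera_matrix" (3x3 intrinsics, pixels), "dist" ([k1, k2, p1, p2, k3] as OpenCV has them; the pictures are not rectified), "rvec" (rotation vector, rad) and "tvec" (3), from world to camera coordinates, as OpenCV has them. Camera axes: x right, y down, z forward; pixel columns grow to the right and rows downward; lengths in m; the calibration is good to about 2 mm. A picture is of the moment at which its call begins. There is no depth.
- order.close_job(): hands the job in; it is judged then, once.
Trained networks look in the newest picture that a camera, given by its name, has taken for a name from the list of things; names that differ only in an ending like _2 or _b are one class to them, and where a whole thing is asked for, a point or a joint stands for the part that bears it (a point fixed in the world has none). Each returns a list of dicts, best first, with "score" (0 to 1); they miss things now and then, are a little off and sometimes report something else, mostly with a low value. They report only what shows in the picture. A call takes as long as a camera call. They do not tell look-alikes from the thing itself.
- spotter.find_in(thing, camera): "point" ([x, y, z] in m, in world coordinates, good to about 4 mm: the middle of the surface that is visible of it).
- spotter.cut_out(thing, camera): "pixels" (420x560 bool, what is visible of it).
- spotter.mark_of(thing, camera): "point" ([x, y, z] in m, in world coordinates, good to about 4 mm: a listed point, or the origin of a listed thing).
The state is a dict: "time_s": time; "q": joint angles; "qvel": joint speeds; "joint_efforts": joint torques, N m; "position": TCP position; "tool_rot": TCP orientation; "ft_force": force on the tool from outside, world axes, zero at the start; "wrist_torque": the same for the moment, N m; "grip_width": finger opening in m; "gripper_force": force on a finger pad.
Only numpy, scipy, OpenCV 4.12 (cv2) and the standard library are available. Lean on these libraries where they do the work, as an engineer would, in place of code of your own. Each camera call takes 0.05 s, during which the arm holds its last target. There are 200 camera calls.

## Task

Get the deburring tub ready and load it: first push its open discharge gate fully shut until the catch holds it, then lever the flush lid open with the scraper blade in the slot at the front and swing it right back, past upright. Lay every T-shaped steel forging in the tub, no more than one to a compartment, then close the lid fully; at the end the scraper must lie flat back on its black mat, and the other things on the bench stay where they are.

Things in the scene. Friction and masses are not known exactly. Their poses are not given: they have to be found in the camera images.
- tub: Green steel deburring tub, fixed, 200 x 200 mm, rim at z 100. Origin under its centre; front is its -x side, lid hinge +x. Walls 6 mm, inner floor at z 36. Cross of dividers (4 mm thick, 30 high): four compartments 92 mm square, centred at x +-48, y +-48. Motor on its -y side sticks out 58 mm, to z 85. Gate catch housing on the front: 18 mm proud, y -76 to -92, to z 52.
- slot (a point): Middle of the prise slot, on the front face of the tub at tub (-100, 0, 96) mm: a gap 8 mm high (z 92 to 100) and 56 mm wide through the 6 mm front wall, right under the front edge of the shut lid. The lid is flush all round, without handle: only a blade in this slot gets under it. Behind the slot the tub is empty above z 66 mm.
- lid (a joint): Angle of the lid (rad): 0 shut, 1.75 open at its stop. Aluminium plate 200 x 200 x 8 mm, 0.25 kg, hinged along the top of the tub's +x side; top at z 108 mm when shut. Its stiff hinge holds it at any angle; it takes about 3 N at its free edge to lift and 0.5 to 2 N to swing down.
- lid_hinge (a point): Middle of the lid's hinge line, which runs along the tub's y (tub (100, 0, 104) mm), in the middle of the lid's thickness. Its frame turns with the lid: its -x axis points along the lid to the free edge.
- lid_edge (a point): Middle of the lid's free edge, on its lower face, 200 mm from the hinge line.
- gate (a joint): Angle of the discharge gate (rad): 0 shut on the tub's front, up to 1.5 open, sticking out in front; starts at 0.5 to 1.1. Steel plate 120 mm wide, 54 high (z 34 to 88), 6 thick. Turns easily and stays where left until, below about 0.1 rad, a spring roller catch resists: 4 to 8 N at the free edge push it past, and it then holds the gate shut.
- gate_hinge (a point): Middle height of the gate's upright hinge line, at the tub's (-104, 60) mm, z 61 mm.
- gate_edge (a point): Top corner of the gate's free edge, on its outer face, 120 mm from the hinge line (z 88 mm). With the gate shut it lies at the tub's (-107, -60) mm.
- mat: Black rubber mat, 240 (its x) x 110 (its y) x 3 mm, fixed to the bench; the place of the scraper. Origin: centre of its underside.
- scraper: Flat scraper, 195 mm long, 0.13 kg. Origin on the underside, below the handle; x along the blade to its tip, z up. Wooden handle 24 mm wide, 24 high, x -60 to +40 mm; steel blade 2 mm thick, 36 wide, level 12 mm above the underside, tip at x +135. Balances at x about +15. Starts on the mat, blade roughly towards the tub.
- bolster0: A dark steel T-shaped forging (knife bolster), 0.16 kg: stem 18 mm wide, 44 mm long (x -32 to +12 mm), with a 30 mm wide, 20 mm long head (x +12 to +32 mm), all 18 mm high. Origin in the middle of its length and height (9 mm above the bench as it lies flat). Two, three or four of these are there; absent ones read None.
- bolster1: A dark steel T-shaped forging (knife bolster), 0.16 kg: stem 18 mm wide, 44 mm long (x -32 to +12 mm), with a 30 mm wide, 20 mm long head (x +12 to +32 mm), all 18 mm high. Origin in the middle of its length and height (9 mm above the bench as it lies flat). Two, three or four of these are there; absent ones read None.
- bolster2: A dark steel T-shaped forging (knife bolster), 0.16 kg: stem 18 mm wide, 44 mm long (x -32 to +12 mm), with a 30 mm wide, 20 mm long head (x +12 to +32 mm), all 18 mm high. Origin in the middle of its length and height (9 mm above the bench as it lies flat). Two, three or four of these are there; absent ones read None.
- bolster3: A dark steel T-shaped forging (knife bolster), 0.16 kg: stem 18 mm wide, 44 mm long (x -32 to +12 mm), with a 30 mm wide, 20 mm long head (x +12 to +32 mm), all 18 mm high. Origin in the middle of its length and height (9 mm above the bench as it lies flat). Two, three or four of these are there; absent ones read None.
- oil: Amber oil bottle, 44 mm wide, 120 mm high (not part of the job). Origin under its centre.
- whetstone: Reddish whetstone 150 x 55 x 25 mm (not part of the job).
- knifehandle: Pale wooden knife handle 110 x 26 x 20 mm (not part of the job).
- jar: Glass jar, 60 mm wide, 70 mm high (not part of the job).
- mallet: Hammer, 260 mm long (not part of the job).
- pot: Steel cup, 80 mm wide, 80 mm high (not part of the job).
- woodblock: Block of wood 90 x 60 x 40 mm (not part of the job).
Mind the look-alikes: they are no part of the job. What is shaped like the bolster1 but red is not meant. Leave any red look-alike of the scraper alone.

How it is judged (in metres and radians):
On the way, in this order (a step that is already met when the one before it is completed fails the run):
1. the discharge gate is shut on its catch (value of joint gate below 0.03 rad), for 0.2 s.
2. the scraper lifts the lid off its seat (value of joint lid above 0.1 rad and contact force between scraper and lid above 0.5 N), for 0.1 s.
3. the lid stands back past upright (value of joint lid above 1.58 rad), for 0.2 s.
4. every forging lies in a compartment of its own, with the gate shut (z of bolster0 in the frame of tub between 0.03 and 0.056 m and x of bolster0 in the frame of tub between -0.09 and 0.09 m and y of bolster0 in the frame of tub between -0.09 and 0.09 m and z of bolster1 in the frame of tub between 0.03 and 0.056 m and x of bolster1 in the frame of tub between -0.09 and 0.09 m and y of bolster1 in the frame of tub between -0.09 and 0.09 m and z of bolster2 in the frame of tub between 0.03 and 0.056 m and x of bolster2 in the frame of tub between -0.09 and 0.09 m and y of bolster2 in the frame of tub between -0.09 and 0.09 m and z of bolster3 in the frame of tub between 0.03 and 0.056 m and x of bolster3 in the frame of tub between -0.09 and 0.09 m and y of bolster3 in the frame of tub between -0.09 and 0.09 m and ((x of bolster1 in the frame of tub below 0 m and x of bolster0 in the frame of tub above 0 m) or (x of bolster1 in the frame of tub above 0 m and x of bolster0 in the frame of tub below 0 m) or (y of bolster1 in the frame of tub below 0 m and y of bolster0 in the frame of tub above 0 m) or (y of bolster1 in the frame of tub above 0 m and y of bolster0 in the frame of tub below 0 m)) and ((x of bolster2 in the frame of tub below 0 m and x of bolster0 in the frame of tub above 0 m) or (x of bolster2 in the frame of tub above 0 m and x of bolster0 in the frame of tub below 0 m) or (y of bolster2 in the frame of tub below 0 m and y of bolster0 in the frame of tub above 0 m) or (y of bolster2 in the frame of tub above 0 m and y of bolster0 in the frame of tub below 0 m)) and ((x of bolster2 in the frame of tub below 0 m and x of bolster1 in the frame of tub above 0 m) or (x of bolster2 in the frame of tub above 0 m and x of bolster1 in the frame of tub below 0 m) or (y of bolster2 in the frame of tub below 0 m and y of bolster1 in the frame of tub above 0 m) or (y of bolster2 in the frame of tub above 0 m and y of bolster1 in the frame of tub below 0 m)) and ((x of bolster3 in the frame of tub below 0 m and x of bolster0 in the frame of tub above 0 m) or (x of bolster3 in the frame of tub above 0 m and x of bolster0 in the frame of tub below 0 m) or (y of bolster3 in the frame of tub below 0 m and y of bolster0 in the frame of tub above 0 m) or (y of bolster3 in the frame of tub above 0 m and y of bolster0 in the frame of tub below 0 m)) and ((x of bolster3 in the frame of tub below 0 m and x of bolster1 in the frame of tub above 0 m) or (x of bolster3 in the frame of tub above 0 m and x of bolster1 in the frame of tub below 0 m) or (y of bolster3 in the frame of tub below 0 m and y of bolster1 in the frame of tub above 0 m) or (y of bolster3 in the frame of tub above 0 m and y of bolster1 in the frame of tub below 0 m)) and ((x of bolster3 in the frame of tub below 0 m and x of bolster2 in the frame of tub above 0 m) or (x of bolster3 in the frame of tub above 0 m and x of bolster2 in the frame of tub below 0 m) or (y of bolster3 in the frame of tub below 0 m and y of bolster2 in the frame of tub above 0 m) or (y of bolster3 in the frame of tub above 0 m and y of bolster2 in the frame of tub below 0 m)) and value of joint gate below 0.03 rad), for 0.2 s.
5. the lid is shut (value of joint lid below 0.03 rad), for 0.2 s.
At the end, for the whole second after the job is handed in: Gate and lid shut (within 0.03 rad); each forging present lies on the tub floor (middle under 56 mm above the bench), one per compartment; scraper flat on the mat (origin within 100 mm along, 50 mm across of its centre); all at rest (all of step 4 and value of joint lid below 0.03 rad and x of scraper in the frame of mat between -0.1 and 0.1 m and y of scraper in the frame of mat between -0.05 and 0.05 m and z of scraper in the frame of mat below 0.01 m and angle between scraper's own z axis and vertical below 0.15 rad and linear speed of each of bolster0, bolster1, bolster2, bolster3, scraper below 0.02 m/s); the robot touches nothing.
It fails at once if one of the other things on the bench is moved more than 4 cm (distance of any of oil, whetstone, knifehandle, jar, mallet, pot, woodblock from where it was at the start of the episode above 0.04 m).
Of bolster0, bolster1, bolster2, bolster3 only 2 to 4 are there at a start; the rules pass over those that are not, and their reading is None.
At some moment in a run one of bolster0, bolster1, bolster2, bolster3 may be knocked a few centimetres aside while the robot is not near it.
It also fails if it takes over 208 s, if anything falls off the work surface, if the arm or the gripper's body presses on something with over 40 N, if the wrist force passes 120 N, or if a joint passes its speed limit or range.

## Working session

There is one attempt and no reset: what is moved stays moved. The work goes in short steps, Python scripts to look and compute and a tool call to move; the robot and the scene stay as the last step left them, time stands still between calls to the robot, and variables do not carry over. Pictures are saved under pics/ and viewed, at most 14 in all, crops included, and the job is handed in when it is done.

Besides the shell and the picture viewer there is one more tool, called after "Emit:" as name(argument=value, ...), one argument or row to a line, values as JSON. move_arm: Moves the arm, as the interface text tells. Its arguments: {"type":"object","properties":{"series":{"type":"string"},"force":{"type":"number"}},"required":["series"]}

```bash
ls; mkdir -p pics; cat > a.py <<'E'
from rig import observe, optics, order, spotter
import cv2, numpy as np
s=observe(); print(s['time_s'],s['position'],s['tool_rot'],s['grip_width'])
for c in ['scene','top']:
    im=optics.get_image(c); cv2.imwrite(f'pics/{c}0.png',im['pixels'])
    R=cv2.Rodrigues(im['rvec'])[0]; print(c,'cam at',(-R.T@im['tvec'].ravel()).round(3))
    for t in ['tub','slot','lid_hinge','lid_edge','gate_hinge','gate_edge','mat','scraper','bolster0']:
        for r in spotter.mark_of(t,c)[:5]: print(c,t,np.round(r['point'],3),round(r['score'],2))
E
python3 a.py
```

```text
pics
0.0 [ 0.22909115 -0.4996466   0.20748712] [[ 9.09058211e-01  4.16668995e-01 -3.43478170e-04]
 [ 4.16669025e-01 -9.09057055e-01  1.48096848e-03]
 [ 3.04832393e-04 -1.48940327e-03 -9.99998844e-01]] 0.08492444523528736
scene cam at [ 1.233 -0.45   0.86 ]
scene tub [ 0.537  0.231 -0.001] 0.59
scene tub [ 0.637 -0.049  0.008] 0.5
scene tub [ 0.623 -0.275  0.014] 0.31
scene tub [0.479 0.126 0.061] 0.21
scene slot [0.529 0.132 0.095] 0.7
scene lid_hinge [0.537 0.334 0.106] 0.64
scene lid_hinge [0.76  0.032 0.002] 0.32
scene lid_edge [0.532 0.128 0.104] 0.62
scene gate_hinge [0.478 0.128 0.06 ] 0.73
scene gate_edge [0.533 0.022 0.085] 0.78
scene gate_edge [0.536 0.133 0.094] 0.53
scene mat [ 0.466 -0.307 -0.002] 0.73
scene mat [ 0.638 -0.048  0.005] 0.65
scene scraper [ 0.471 -0.341  0.002] 0.76
scene scraper [ 0.25  -0.307  0.001] 0.69
scene scraper [0.536 0.027 0.086] 0.28
scene scraper [0.354 0.427 0.003] 0.24
scene bolster0 [ 0.639 -0.048  0.006] 0.83
scene bolster0 [ 0.522 -0.072  0.013] 0.68
scene bolster0 [ 0.632 -0.162  0.009] 0.64
scene bolster0 [0.357 0.065 0.008] 0.54
scene bolster0 [ 0.624 -0.275  0.012] 0.52
top cam at [ 0.373 -0.01   1.136]
top slot [0.532 0.13  0.094] 0.82
top lid_hinge [0.534 0.331 0.1  ] 0.82
top lid_edge [0.535 0.132 0.098] 0.93
top lid_edge [0.535 0.232 0.003] 0.55
top gate_hinge [0.473 0.129 0.06 ] 0.52
top gate_edge [0.536 0.134 0.095] 0.63
top gate_edge [0.535 0.021 0.09 ] 0.49
top mat [ 0.462 -0.308  0.002] 0.82
top scraper [ 0.478 -0.343  0.006] 0.68
top bolster0 [ 0.636 -0.16   0.009] 0.71
top bolster0 [ 0.524 -0.074  0.008] 0.61
top bolster0 [0.358 0.072 0.007] 0.59
top bolster0 [ 0.618 -0.271  0.011] 0.57
top bolster0 [ 0.641 -0.051  0.01 ] 0.44
```

View pics/scene0.png

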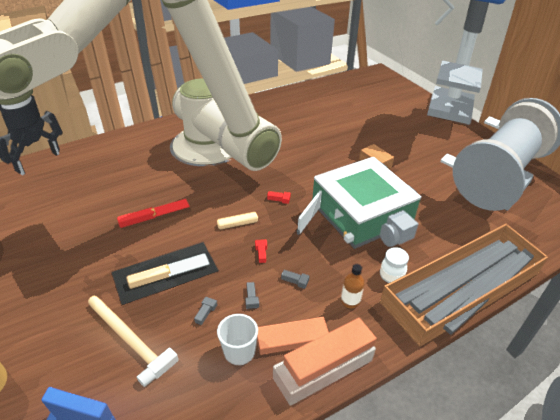

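View pics/top0.png

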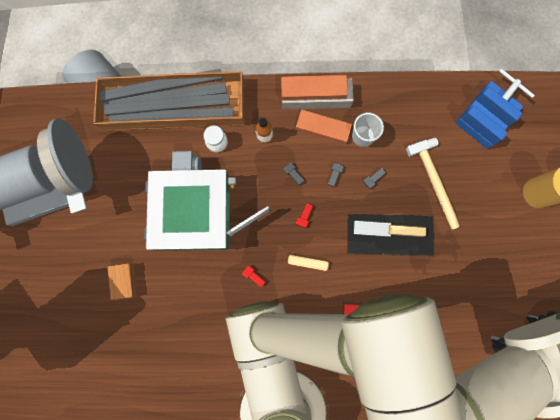

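The scene picture shows three dark forgings at (294,279), (252,294) and (205,310). The red look-alikes are at (279,197), (261,250) and, for the scraper, (153,213). The gate is open about 60° at (310,212), and the top view agrees. First I go to the gate.

Emit:
move_arm(
  series="45.1 -39.5 0 -65.5 -1;45.1 -39.5 0 -65.5 -1;45.1 -39.5 0 -65.5 -1;45.1 -39.5 0 -65.5 -1;45.1 -39.5 0 -65.5 -1;45.1 -39.5 0 -65.5 -1;45.1 -39.5 0 -65.5 -1;45.1 -39.5 0 -65.5 -1",
)

```text
time_s: 2.0
position: [0.4344, -0.0418, 0.2084]
tool_rot: [[-0.002, 1.0, 0.001], [1.0, 0.002, -0.0], [-0.0, 0.001, -1.0]]
ft_force: [0.1, -0.7, 0.3]
grip_width: 0.0003
gripper_force: 0.0
```

Emit:
move_arm(
  series="8.9 4 0 0 -1;8.9 4 0 0 -1;8.9 4 0 0 -1",
)

```text
time_s: 2.38
position: [0.474, 0.0472, 0.208]
tool_rot: [[-0.006, 1.0, -0.0], [1.0, 0.006, 0.0], [0.0, -0.0, -1.0]]
ft_force: [-0.4, -0.3, 0.4]
grip_width: -0.0002
gripper_force: 0.0
```

Emit:
move_arm(
  series="0 0 6 0 -1;0 0 12 0 -1;0 0 14.8 0 -1;0 0 14.8 0 -1",
)

```text
time_s: 2.88
position: [0.4725, 0.0446, 0.059]
tool_rot: [[-0.001, 1.0, -0.004], [1.0, 0.001, 0.0], [0.0, -0.004, -1.0]]
ft_force: [0.5, 0.0, 0.4]
grip_width: 0.0002
gripper_force: 0.0
```

Emit:
move_arm(
  series="0.8 1.5 0 0 -1;1.6 3 0 0 -1;2.5 5 0 0 -1;3.3 7 0 0 -1;4 8.5 0 0 -1;5 10 0 0 -1;5.5 10.2 0 0 -1;5.5 10.2 0 0 -1",
)

```text
time_s: 3.88
position: [0.5754, 0.1004, 0.061]
tool_rot: [[-0.002, 1.0, 0.001], [1.0, 0.002, -0.0], [-0.0, 0.001, -1.0]]
ft_force: [0.6, 0.4, 0.9]
grip_width: 0.0002
gripper_force: 0.0
```

Emit:
move_arm(
  series="0.5 0 0 0 -1;0.9 0 0 0 -1;1.2 0 0 0 -1;1.5 0 0 0 -1;1.5 0 0 0 -1",
)

```text
time_s: 4.5
position: [0.5754, 0.1136, 0.0604]
tool_rot: [[-0.002, 1.0, -0.0], [1.0, 0.002, -0.004], [-0.004, -0.0, -1.0]]
ft_force: [-0.5, -11.6, 2.9]
grip_width: 0.0001
gripper_force: 5.9
```

Emit:
move_arm(
  series="0.2 0 0 0 -1;0.3 0 0 0 -1;0.3 0 0 0 -1",
)

```text
time_s: 4.88
position: [0.5754, 0.1141, 0.0604]
tool_rot: [[-0.002, 1.0, -0.001], [1.0, 0.002, -0.008], [-0.008, -0.001, -1.0]]
ft_force: [-2.0, -25.5, 3.6]
grip_width: 0.0001
gripper_force: 11.9
```

Emit:
move_arm(
  series="-3 0 0 0 -1;-6 0 0 0 -1;-9 -6 -4 0 -1;-9 -6 -14 0 -1;-9 -12 -14 0 -1;-9 -12 -14 0 -1",
)

```text
time_s: 5.62
position: [0.4541, 0.0286, 0.2022]
tool_rot: [[-0.002, 1.0, 0.003], [1.0, 0.002, -0.0], [-0.0, 0.003, -1.0]]
ft_force: [-0.5, 0.3, -0.5]
grip_width: -0.0002
gripper_force: 0.0
```

```bash
cat > m.py <<'E'
from rig import observe, optics, order, spotter
import cv2, numpy as np, sys
def st():
    s=observe(); print('t',round(s['time_s'],2),'pos',np.round(s['position'],4),'yaw',round(np.degrees(np.arctan2(s['tool_rot'][1][0],s['tool_rot'][0][0])),1),'grip',round(s['grip_width'],4),'ft',np.round(s['ft_force'],1)); return s
def marks(things,cams,n=3):
    for c in cams:
        for t in things:
            print(c,t,[(np.round(r['point'],3).tolist(),round(r['score'],2)) for r in spotter.mark_of(t,c)[:n]])
def snap(c,name):
    im=optics.get_image(c); cv2.imwrite('pics/'+name,im['pixels']); return im
def ray(im,uv):
    u=cv2.undistortPoints(np.array([[uv]],float),im['camera_matrix'],np.array(im['dist'],float)).ravel()
    R=cv2.Rodrigues(np.array(im['rvec']))[0]; c=-R.T@np.ravel(im['tvec']); return c,R.T@np.r_[u,1]
def atz(im,uv,z):
    c,d=ray(im,uv); return c+d*(z-c[2])/d[2]
def seg(t,c,n=4):
    """mask centre and long-axis ends (pixel)"""
    out=[]
    for r in spotter.cut_out(t,c)[:n]:
        m=np.asarray(r['pixels']).astype(np.uint8)
        if m.sum()<20: continue
        p=np.argwhere(m)[:,::-1].astype(np.float32)
        out.append((r['score'],p.mean(0),cv2.minAreaRect(p),p))
    return out
E
cat > b.py <<'E'
from m import *
st()
marks(['gate_edge','gate_hinge','slot','lid_edge','lid_hinge','scraper','mat'],['scene','top'],2)
for c,z in (('top',.015),('scene',.015)):
    im=snap(c,c+'1.png')
    for s,mu,rect,p in seg('scraper',c,3):
        b=cv2.boxPoints(rect); w=np.array([atz(im,q,z)[:2] for q in b])
        l=w-np.roll(w,1,0); k=np.argmax((l**2).sum(1)); d=l[k]
        print(c,round(s,2),'ctr',atz(im,rect[0],z).round(4),'len',np.linalg.norm(l,axis=1).round(3),'ang',round(np.degrees(np.arctan2(d[1],d[0]))%180,1))
E
python3 b.py
```

```text
t 5.62 pos [0.4541 0.0286 0.2022] yaw 90.1 grip -0.0002 ft [-0.5  0.3 -0.5]
scene gate_edge [([0.533, 0.022, 0.085], 0.78), ([0.536, 0.133, 0.094], 0.53)]
scene gate_hinge [([0.478, 0.128, 0.06], 0.73)]
scene slot [([0.529, 0.132, 0.095], 0.7)]
scene lid_edge [([0.532, 0.128, 0.104], 0.62)]
scene lid_hinge [([0.537, 0.334, 0.106], 0.64), ([0.76, 0.032, 0.002], 0.32)]
scene scraper [([0.471, -0.341, 0.002], 0.76), ([0.25, -0.307, 0.001], 0.69)]
scene mat [([0.466, -0.307, -0.002], 0.73), ([0.638, -0.048, 0.005], 0.65)]
top gate_edge [([0.536, 0.134, 0.095], 0.63), ([0.535, 0.021, 0.09], 0.49)]
top gate_hinge [([0.473, 0.129, 0.06], 0.52)]
top slot [([0.532, 0.13, 0.094], 0.82)]
top lid_edge [([0.535, 0.132, 0.098], 0.93), ([0.535, 0.232, 0.003], 0.55)]
top lid_hinge [([0.534, 0.331, 0.1], 0.82)]
top scraper [([0.478, -0.343, 0.006], 0.68)]
top mat [([0.462, -0.308, 0.002], 0.82)]
top 0.71 ctr [ 0.2589 -0.2664  0.015 ] len [0.037 0.194 0.037 0.193] ang 88.0
top 0.57 ctr [ 0.4778 -0.3049  0.015 ] len [0.197 0.039 0.198 0.039] ang 86.1
scene 0.8 ctr [ 0.4723 -0.3051  0.015 ] len [0.048 0.2   0.05  0.194] ang 84.9
scene 0.59 ctr [0.4549 0.3139 0.015 ] len [0.243 0.353 0.29  0.296] ang 92.6
scene 0.58 ctr [ 0.2576 -0.2679  0.015 ] len [0.047 0.197 0.049 0.192] ang 84.5
```

Emit:
move_arm(
  series="-35.5 2 -2 4 1;-35.5 2 -2 4 1;-35.5 2 -2 4 1;-35.5 2 -2 4 1;-35.5 2 -2 4 1;-35.5 2 -2 4 1;-35.5 2 -2 4 1;-35.5 2 -2 4 1",
)

```text
time_s: 7.52
position: [0.4764, -0.326, 0.2199]
tool_rot: [[0.067, 0.998, -0.0], [0.998, -0.067, 0.001], [0.001, -0.0, -1.0]]
ft_force: [-0.4, 0.6, -0.3]
grip_width: 0.0858
gripper_force: 0.0
```

```bash
cat > c.py <<'E'
from m import *
st()
for c in ('scene','wrist'):
    im=snap(c,c+'2.png')
    if c=='scene': marks(['gate_edge'],['scene'],2)
    marks(['scraper','mat'],[c],2)
    for s,mu,rect,p in seg('scraper',c,2):
        z=.015; b=cv2.boxPoints(rect); w=np.array([atz(im,q,z)[:2] for q in b])
        l=w-np.roll(w,1,0); k=np.argmax((l**2).sum(1)); d=l[k]
        print(c,round(s,2),'ctr',atz(im,rect[0],z).round(4),'len',np.linalg.norm(l,axis=1).round(3),'ang',round(np.degrees(np.arctan2(d[1],d[0]))%180,1))
E
python3 c.py
```

```text
t 7.53 pos [ 0.4764 -0.326   0.2199] yaw 86.1 grip 0.0858 ft [-0.4  0.6 -0.3]
scene gate_edge [([0.596, 0.126, 0.087], 0.76)]
scene scraper [([0.252, -0.307, -0.0], 0.9), ([0.472, -0.344, 0.006], 0.73)]
scene mat [([0.465, -0.31, -0.0], 0.71), ([0.601, -0.447, -0.001], 0.19)]
scene 0.69 ctr [ 0.4712 -0.3051  0.015 ] len [0.043 0.197 0.046 0.192] ang 86.5
scene 0.62 ctr [ 0.2534 -0.2672  0.015 ] len [0.049 0.199 0.052 0.193] ang 89.4
wrist scraper [([0.248, -0.302, -0.002], 0.85), ([0.472, -0.348, 0.002], 0.58)]
wrist mat []
wrist 0.95 ctr [ 0.4766 -0.2991  0.015 ] len [0.042 0.199 0.036 0.199] ang 85.4
wrist 0.79 ctr [ 0.2545 -0.2615  0.015 ] len [0.198 0.037 0.195 0.044] ang 83.4
```

View pics/wrist2.png

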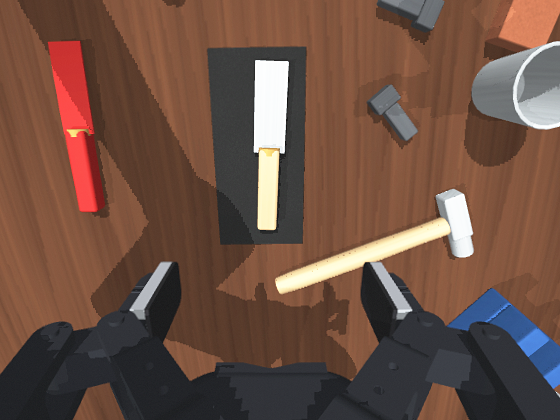

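View pics/scene2.png

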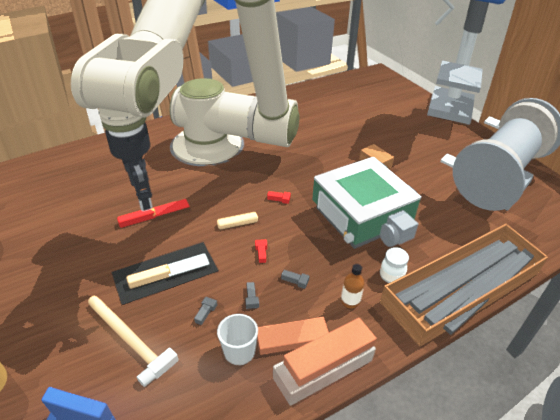

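Emit:
move_arm(
  series="-0.5 -0.1 5 0 1;-0.5 -0.1 10 0 1;-0.5 -0.1 15 0 1;-0.5 -0.1 19 0 1;-0.5 -0.1 21.1 0 1;-0.5 -0.1 21.1 0 1",
)

```text
time_s: 8.72
position: [0.4746, -0.331, 0.0079]
tool_rot: [[0.068, 0.998, -0.002], [0.998, -0.068, 0.002], [0.002, -0.002, -1.0]]
ft_force: [0.3, 0.3, 0.6]
grip_width: 0.0854
gripper_force: 0.0
```

Emit:
move_arm(
  series="0 0 0 0 -1;0 0 0 0 -1;0 0 0 0 -1;0 0 0 0 -1;0 0 0 0 -1;0 0 0 0 -1",
  force=110,
)

```text
time_s: 9.48
position: [0.4751, -0.3316, 0.0091]
tool_rot: [[0.068, 0.998, 0.0], [0.998, -0.068, -0.0], [-0.0, 0.0, -1.0]]
ft_force: [0.0, -0.5, 0.0]
grip_width: -0.0001
gripper_force: 0.0
```

```bash
cat > d.py <<'E'
from m import *
st()
im=snap('scene','scene3.png'); w=snap('wrist','wrist3.png')
a=cv2.resize(im['pixels'][190:330,60:280],(800,509)); cv2.imwrite('pics/s3c.png',a)
marks(['scraper'],['scene','wrist'],3)
R=cv2.Rodrigues(im['rvec'])[0]
print(cv2.projectPoints(np.array([[.4751,-.3316,.0091],[.474,-.343,.027]]),im['rvec'],im['tvec'],im['camera_matrix'],np.array(im['dist'],float))[0].ravel())
E
python3 d.py
```

```text
t 9.47 pos [ 0.4751 -0.3316  0.0091] yaw 86.1 grip -0.0001 ft [ 0.  -0.5  0. ]
scene scraper [([0.471, -0.342, 0.005], 0.92), ([0.748, -0.248, 0.005], 0.64)]
wrist scraper [([0.472, -0.347, 0.004], 0.9)]
[157.41647009 276.40371483 151.45837643 272.91852992]
```

View pics/s3c.png

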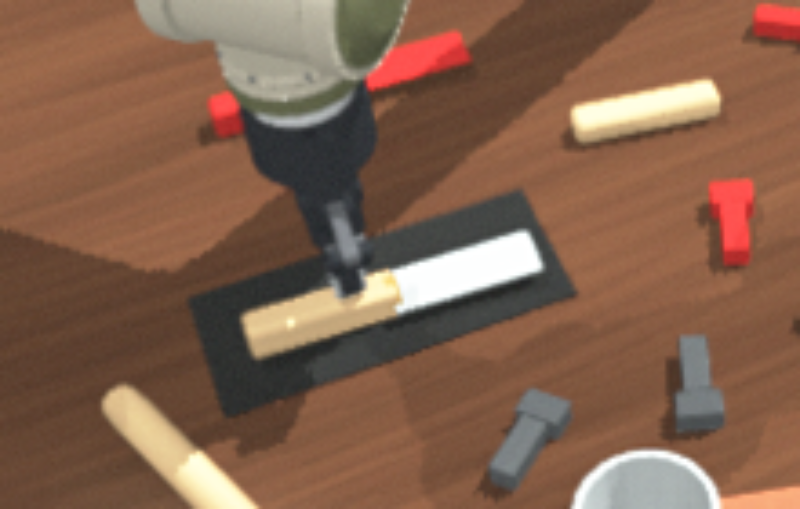

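View pics/wrist3.png

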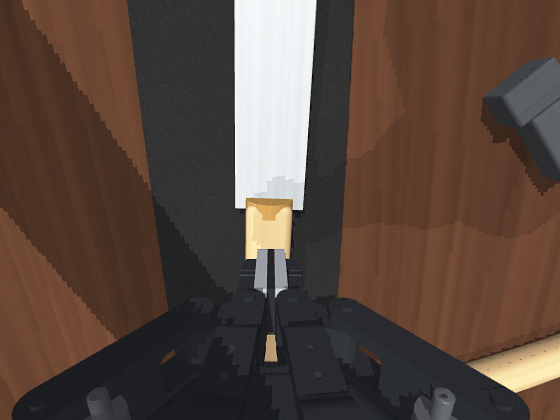

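```bash
cat > e.py <<'E'
from m import *
w=optics.get_image('wrist')
P=np.array([[.4751,-.3316,.0091+k] for k in (0,.01,.019,.03)]+[[.4751+.0006,-.3316+.011,.0091]])
print(cv2.projectPoints(P,w['rvec'],w['tvec'],w['camera_matrix'],np.array(w['dist'],float))[0].reshape(-1,2).round(1))
print('handle front end at z',[(z,atz(w,(270,200),z).round(4).tolist()) for z in (.0,.015,.027)])
print('handle width at row 230', [(z,np.round(np.linalg.norm(atz(w,(246,230),z)-atz(w,(292,230),z)),4)) for z in (.0,.015,.027)])
E
python3 e.py
```

```text
[[271.2 243.1]
 [271.2 251.1]
 [271.3 259.2]
 [271.3 270.2]
 [270.9 225.4]]
handle front end at z [(0.0, [0.476, -0.3085, 0.0]), (0.015, [0.4763, -0.3036, 0.015]), (0.027, [0.4766, -0.2997, 0.027])]
handle width at row 230 [(0.0, np.float64(0.0275)), (0.015, np.float64(0.0252)), (0.027, np.float64(0.0233))]
```

Emit:
move_arm(
  series="0 0 0 0 1;0 0 0 0 1;0 0 0 0 1;0 0 0.3 0 1;0 0 0.3 0 1;0 0 0.3 0 1",
  force=30,
)

```text
time_s: 10.48
position: [0.4751, -0.3316, 0.0061]
tool_rot: [[0.068, 0.998, -0.0], [0.998, -0.068, 0.0], [0.0, -0.0, -1.0]]
ft_force: [-0.0, -0.3, -0.1]
grip_width: 0.0857
gripper_force: 0.0
```

Emit:
move_arm(
  series="0 0 0 0 -0.3;0 0 0 0 -0.3;0 0 0 0 -0.3;0 0 0 0 -0.3",
)

```text
time_s: 10.98
position: [0.4751, -0.3316, 0.0061]
tool_rot: [[0.068, 0.998, 0.0], [0.998, -0.068, -0.0], [-0.0, 0.0, -1.0]]
ft_force: [0.9, -0.0, 0.3]
grip_width: 0.0298
gripper_force: 0.0
```

Emit:
move_arm(
  series="0 0 0 0 -0.6;0 0 0 0 -0.6;0 0 0 0 -0.6",
)

```text
time_s: 11.35
position: [0.4751, -0.3316, 0.0061]
tool_rot: [[0.068, 0.998, -0.0], [0.998, -0.068, 0.0], [-0.0, -0.0, -1.0]]
ft_force: [0.3, 0.2, -0.0]
grip_width: 0.0174
gripper_force: 0.0
```

Emit:
move_arm(
  series="0 0 0.2 0 -0.6;0 0 0.4 0 -0.6;0 0 0.4 0 -0.6",
)

```text
time_s: 11.72
position: [0.4752, -0.3317, 0.0039]
tool_rot: [[0.067, 0.998, 0.001], [0.998, -0.067, -0.001], [-0.001, 0.001, -1.0]]
ft_force: [-4.5, 4.6, 19.3]
grip_width: 0.0172
gripper_force: 9.0
```

```bash
cat > f.py <<'E'
from m import *
st()
a=snap('scene','s4.png')['pixels'][215:315,100:250]; b=snap('wrist','w4.png')['pixels'][120:420,130:430]
cv2.imwrite('pics/c4.png',np.hstack([cv2.resize(a,(450,300)),cv2.resize(b,(300,300))]))
E
python3 f.py
```

```text
t 11.72 pos [ 0.4752 -0.3317  0.0039] yaw 86.1 grip 0.0172 ft [-4.5  4.6 19.3]
```

View pics/c4.png

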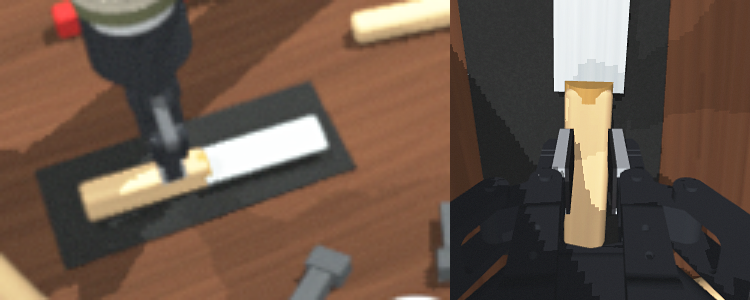

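Emit:
move_arm(
  series="0 0 -3 0 -0.6;0 0 -5 0 -1;0 -4.2 -5 0 -1;0 -4.2 -5 0 -1;0 -4.2 -3 0 -1;0 -4.2 -1 0 -1;0 -4.2 0 0 -1;0 -4.2 0 0 -1",
)

```text
time_s: 12.82
position: [0.4333, -0.3286, 0.0017]
tool_rot: [[0.067, 0.998, -0.001], [0.998, -0.067, 0.001], [0.001, -0.001, -1.0]]
ft_force: [0.9, 0.3, -0.1]
grip_width: -0.0
gripper_force: 0.0
```

```bash
sed -i 's/4.png/5.png/g' f.py; python3 f.py
```

```text
t 12.82 pos [ 0.4333 -0.3286  0.0017] yaw 86.1 grip -0.0 ft [ 0.9  0.3 -0.1]
```

View pics/c5.png

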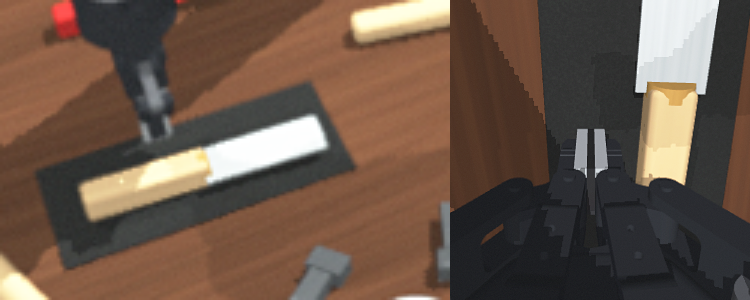

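Emit:
move_arm(
  series="0 0 0.6 0 -1;0 0 1.2 0 -1;0 0 1.5 0 -1;0 0 1.5 0 -1",
)

```text
time_s: 13.42
position: [0.4331, -0.3287, -0.0131]
tool_rot: [[0.068, 0.998, -0.0], [0.998, -0.068, 0.0], [0.0, -0.0, -1.0]]
ft_force: [-0.3, -0.4, 0.1]
grip_width: 0.0001
gripper_force: 0.0
```

Emit:
move_arm(
  series="0 0 0.2 0 -1;0 0 0.4 0 -1;0 0 0.5 0 -1;0 0 0.5 0 -1",
)

```text
time_s: 13.92
position: [0.4332, -0.3287, -0.018]
tool_rot: [[0.068, 0.998, -0.0], [0.998, -0.068, 0.0], [0.0, -0.0, -1.0]]
ft_force: [-0.9, 0.3, -0.7]
grip_width: -0.0002
gripper_force: 0.0
```

Emit:
move_arm(
  series="0 0 0.1 0 -1;0 0 0.2 0 -1;0 0 0.2 0 -1",
)

```text
time_s: 14.3
position: [0.4332, -0.3287, -0.0199]
tool_rot: [[0.068, 0.998, -0.0], [0.998, -0.068, 0.0], [0.0, -0.0, -1.0]]
ft_force: [-0.3, -0.6, -0.3]
grip_width: -0.0
gripper_force: 0.0
```

Emit:
move_arm(
  series="0 0 0.1 0 -1;0 0 0.2 0 -1;0 0 0.2 0 -1",
)

```text
time_s: 14.68
position: [0.4333, -0.3288, -0.0202]
tool_rot: [[0.067, 0.998, 0.001], [0.998, -0.067, -0.001], [-0.001, 0.001, -1.0]]
ft_force: [-3.8, 3.2, 19.3]
grip_width: -0.0001
gripper_force: 9.2
```

Emit:
move_arm(
  series="0 0 -3 0 -1;0 0 -7 0 1;0 4.2 -7 0 1;0 4.2 -7 0 1;0 4.2 -7 0 1;0 4.2 -3 0 1;0 4.2 -0.6 0 1;0 4.2 -0.6 0 1",
  force=110,
)

```text
time_s: 15.68
position: [0.4736, -0.3308, -0.0174]
tool_rot: [[0.068, 0.998, -0.003], [0.998, -0.068, 0.003], [0.003, -0.003, -1.0]]
ft_force: [0.1, -0.4, -0.2]
grip_width: 0.0854
gripper_force: 0.0
```

Emit:
move_arm(
  series="0 0 0 0 -1;0 0 0 0 -1;0 0 0 0 -1;0 0 0 0 -1;0 0 0 0 -1;0 0 0 0 -1",
  force=110,
)

```text
time_s: 16.42
position: [0.4755, -0.332, -0.0148]
tool_rot: [[0.068, 0.998, 0.001], [0.998, -0.068, -0.001], [-0.001, 0.001, -1.0]]
ft_force: [-0.7, 0.1, 5.8]
grip_width: 0.0214
gripper_force: 108.5
```

Emit:
move_arm(
  series="0 0 -4 0 -1;0 0 -10 0 -1;0 0 -16 0 -1;5 1 -20 -1 -1;10 2 -20 -2 -1;15 2.5 -20 -3 -1;20 3 -20 -3.4 -1;25 3.85 -20 -3.4 -1",
)

```text
time_s: 17.42
position: [0.5302, -0.0831, 0.1842]
tool_rot: [[0.008, 1.0, -0.0], [1.0, -0.008, 0.0], [0.0, -0.0, -1.0]]
ft_force: [1.3, -0.1, -1.6]
grip_width: 0.0214
gripper_force: 107.9
```

Emit:
move_arm(
  series="3 0 0 0 -1;3 0 0 0 -1;3 0 0 0 -1;3 0 0 0 -1",
)

```text
time_s: 17.92
position: [0.5306, -0.0557, 0.1841]
tool_rot: [[0.01, 1.0, -0.0], [1.0, -0.01, -0.0], [-0.0, -0.0, -1.0]]
ft_force: [0.5, 0.0, -1.5]
grip_width: 0.0213
gripper_force: 107.9
```

```bash
cat > g.py <<'E'
from m import *
s=st(); p=s['position']; R=np.array(s['tool_rot'])
w=snap('wrist','w6.png'); t=snap('top','t6.png'); c=snap('scene','s6.png')
Z=p[2]+.023
for n,im in (('wrist',w),('top',t),('scene',c)):
    P=np.array([p+[0,.124,.0074],p+[0,.03,.0074]]) 
    for d in (0,.023):
        print(n,'pred tip,bladebase',d,cv2.projectPoints(P+[0,0,d],im['rvec'],im['tvec'],im['camera_matrix'],np.array(im['dist'],float))[0].reshape(-1,2).round(1).tolist())
a=c['pixels'][130:280,200:400]; b=w['pixels']; 
cv2.imwrite('pics/c6.png',np.hstack([cv2.resize(a,(400,300)),cv2.resize(b,(400,300))]))
marks(['slot','lid_edge','lid_hinge'],['wrist'],1)
E
python3 g.py
```

```text
t 17.93 pos [ 0.5306 -0.0557  0.1841] yaw 89.5 grip 0.0213 ft [ 0.5  0.  -1.5]
wrist pred tip,bladebase 0 [[268.8, -7.5], [270.8, 197.3]]
wrist pred tip,bladebase 0.023 [[268.5, -26.7], [270.8, 212.7]]
top pred tip,bladebase 0 [[247.3, 203.2], [287.8, 202.1]]
top pred tip,bladebase 0.023 [[246.4, 201.5], [287.9, 200.4]]
scene pred tip,bladebase 0 [[315.6, 179.1], [281.2, 191.1]]
scene pred tip,bladebase 0.023 [[316.3, 171.3], [281.4, 183.2]]
wrist slot []
wrist lid_edge []
wrist lid_hinge []
```

View pics/c6.png

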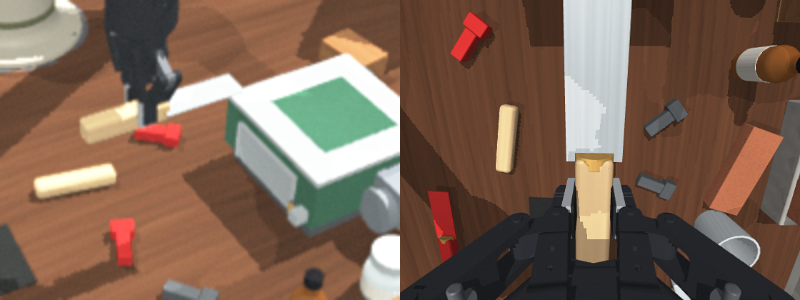

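Emit:
move_arm(
  series="0 0.1 4 0 -1;0 0.1 8 0 -1;0 0.1 11 0 -1;2 0.1 11.8 0 -1;3.5 0.1 11.8 0 -1;3.5 0.1 11.8 0 -1;3.5 0.1 11.8 0 -1",
)

```text
time_s: 19.1
position: [0.5325, -0.0198, 0.0671]
tool_rot: [[0.008, 1.0, 0.002], [1.0, -0.008, -0.001], [-0.001, 0.002, -1.0]]
ft_force: [-0.2, 0.9, -1.4]
grip_width: 0.0214
gripper_force: 107.8
```

```bash
cat > h.py <<'E'
from m import *
s=st()
t=snap('top','t7.png'); c=snap('scene','s7.png')
marks(['scraper','slot'],['scene','top'],2)
a=c['pixels'][150:250,260:360]; b=t['pixels'][160:260,170:270]
cv2.imwrite('pics/c7.png',np.hstack([cv2.resize(a,(400,400)),cv2.resize(b,(400,400))]))
E
python3 h.py
```

```text
t 19.1 pos [ 0.5325 -0.0198  0.0671] yaw 89.6 grip 0.0214 ft [-0.2  0.9 -1.4]
scene scraper [([0.531, -0.031, 0.083], 0.94), ([0.252, -0.309, -0.003], 0.59)]
scene slot [([0.532, 0.132, 0.094], 0.82)]
top scraper [([0.253, -0.307, 0.001], 0.7)]
top slot [([0.534, 0.13, 0.095], 0.78)]
```

View pics/c7.png

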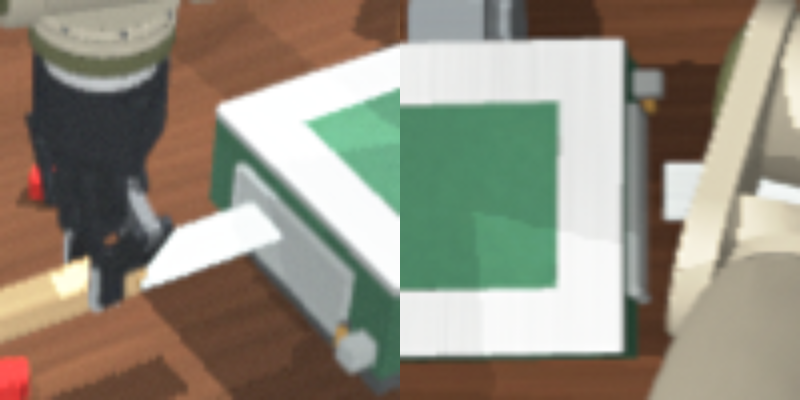

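```bash
cat > i.py <<'E'
from m import *
t=optics.get_image('top'); c=optics.get_image('scene')
def tri(a,b):
    (c1,d1),(c2,d2)=ray(t,a),ray(c,b); A=np.stack([d1,-d2],1); k=np.linalg.lstsq(A,c2-c1,rcond=None)[0]
    p,q=c1+k[0]*d1,c2+k[1]*d2; return ((p+q)/2).round(4),np.linalg.norm(p-q).round(4)
print(tri((236.2,200.5),(330.5,208.8)),tri((236.2,215.5),(325.5,200.5)))
# lid front corners: top crop (624,38),(622,355); scene left (218,105)
print('lid corner x-',tri((170+56,160+88.8),(260+54.5,150+26.5)))
E
python3 i.py
```

```text
(array([0.5537, 0.1046, 0.1004]), np.float64(0.001)) (array([0.5176, 0.109 , 0.0983]), np.float64(0.0097))
lid corner x- (array([0.4322, 0.1327, 0.1091]), np.float64(0.0061))
```

Emit:
move_arm(
  series="0.6 -0.1 0.15 0 -1;1.2 -0.1 0.15 0 -1;1.8 -0.1 0.15 0 -1;2.4 -0.1 0.15 0 -1;3 -0.1 0.15 0 -1;3.3 -0.1 0.15 0 -1;3.3 -0.1 0.15 0 -1",
)

```text
time_s: 20.38
position: [0.5312, 0.0134, 0.0646]
tool_rot: [[0.008, 1.0, 0.0], [1.0, -0.008, -0.0], [-0.0, 0.0, -1.0]]
ft_force: [0.7, 0.8, -0.5]
grip_width: 0.0214
gripper_force: 107.8
```

Emit:
move_arm(
  series="0.6 0 0 0 -1;1.2 0 0 0 -1;1.8 0 0 0 -1;2.4 0 0 0 -1;3 0 0 0 -1;3 0 0 0 -1",
)

```text
time_s: 21.12
position: [0.5314, 0.0437, 0.0646]
tool_rot: [[0.008, 1.0, 0.0], [1.0, -0.008, 0.0], [0.0, 0.0, -1.0]]
ft_force: [0.2, -0.1, -1.0]
grip_width: 0.0216
gripper_force: 107.8
```

Emit:
move_arm(
  series="0 0 -0.8 0 -1;0.1 0 -2 0 -1;0.3 0 -3.5 0 -1;0.4 0 -4.7 0 -1;0.9 0 -6 0 -1;1.4 0 -7.4 0 -1;2 0 -8.7 0 -1;2 0 -8.7 0 -1",
)

```text
time_s: 22.12
position: [0.5321, 0.064, 0.1528]
tool_rot: [[0.008, 1.0, 0.002], [1.0, -0.008, 0.001], [0.001, 0.002, -1.0]]
ft_force: [-0.0, 0.4, -1.0]
grip_width: 0.0215
gripper_force: 108.1
```

```bash
cat > k.py <<'E'
from m import *
import sys
n=sys.argv[1]; st()
c=snap('scene','s'+n+'.png'); marks(['lid_edge','lid_hinge'],['scene'],2)
snap('top','t'+n+'.png'); marks(['lid_edge','lid_hinge'],['top'],2)
E
python3 k.py 8
```

```text
t 22.12 pos [0.5321 0.064  0.1528] yaw 89.6 grip 0.0215 ft [-0.   0.4 -1. ]
scene lid_edge [([0.531, 0.158, 0.205], 0.76)]
scene lid_hinge [([0.747, -0.252, -0.001], 0.67)]
top lid_edge [([0.534, 0.158, 0.201], 0.97)]
top lid_hinge []
```

Emit:
move_arm(
  series="0.6 0 -1 0 -1;1.2 0 -1.8 0 -1;1.8 0 -2.7 0 -1;2.5 0 -3.5 0 -1;3.4 0 -4.3 0 -1;4.2 0 -5 0 -1;5 0 -5.6 0 -1;5.9 0 -6.2 0 -1",
)

```text
time_s: 23.42
position: [0.5321, 0.1228, 0.214]
tool_rot: [[0.008, 1.0, -0.0], [1.0, -0.008, 0.0], [0.0, -0.0, -1.0]]
ft_force: [-0.3, -2.1, -3.1]
grip_width: 0.0218
gripper_force: 107.8
```

Emit:
move_arm(
  series="0.9 0 -0.5 0 -1;1.9 0 -1 0 -1;2.9 0 -1.4 0 -1;3.9 0 -1.8 0 -1;5.5 0 -2.1 0 -1;7 0 -2.4 0 -1;8.5 0 -2.4 0 -1;9.6 0 -2.4 0 -1",
)

```text
time_s: 24.42
position: [0.533, 0.2194, 0.2377]
tool_rot: [[0.008, 1.0, 0.0], [1.0, -0.008, 0.0], [0.0, 0.0, -1.0]]
ft_force: [0.4, -2.1, -0.4]
grip_width: 0.0213
gripper_force: 108.2
```

```bash
python3 k.py 9
```

```text
t 24.43 pos [0.533  0.2194 0.2377] yaw 89.6 grip 0.0213 ft [ 0.4 -2.1 -0.4]
scene lid_edge [([0.537, 0.343, 0.306], 0.81)]
scene lid_hinge [([0.534, 0.131, 0.094], 0.68), ([0.534, 0.333, 0.104], 0.61)]
top lid_edge []
top lid_hinge [([0.535, 0.333, 0.103], 0.71), ([0.638, -0.05, 0.009], 0.65)]
```

Emit:
move_arm(
  series="0.5 0 0 0 -1;1 0 0 0 -1;1 0 0 0 -1;1 0 0 0 -1",
)

```text
time_s: 25.22
position: [0.533, 0.2285, 0.2377]
tool_rot: [[0.008, 1.0, 0.0], [1.0, -0.008, 0.0], [0.0, 0.0, -1.0]]
ft_force: [0.5, -0.1, -1.5]
grip_width: 0.0218
gripper_force: 108.1
```

Emit:
move_arm(
  series="-4 0 0 0 -1;-9 0 0 0 -1;-14 0 0 0 -1;-19 0 0 0 -1;-25 -1 0 0 -1;-31 -3 0 0 -1;-37 -4 0 0 -1;-43 -5.6 0 0 -1",
)

```text
time_s: 26.22
position: [0.4729, -0.2032, 0.2379]
tool_rot: [[0.008, 1.0, 0.001], [1.0, -0.008, -0.0], [-0.0, 0.001, -1.0]]
ft_force: [0.7, 0.2, -1.6]
grip_width: 0.0212
gripper_force: 108.3
```

```bash
python3 k.py 10; python3 - <<'E'
from m import *
marks(['gate_edge','bolster0','mat','tub'],['scene','top'],5)
E
```

```text
t 26.23 pos [ 0.4729 -0.2032  0.2379] yaw 89.5 grip 0.0212 ft [ 0.7  0.2 -1.6]
scene lid_edge [([0.532, 0.359, 0.307], 0.76)]
scene lid_hinge [([0.461, -0.312, -0.0], 0.26)]
top lid_edge [([0.536, 0.361, 0.301], 0.89), ([0.475, -0.216, 0.258], 0.32)]
top lid_hinge [([0.534, 0.333, 0.104], 0.83)]
scene gate_edge [([0.465, -0.311, -0.001], 0.73), ([0.596, 0.126, 0.086], 0.64), ([0.53, 0.132, 0.095], 0.33)]
scene bolster0 [([0.519, -0.074, 0.011], 0.68), ([0.616, -0.012, 0.006], 0.65), ([0.622, -0.276, 0.012], 0.65), ([0.357, 0.07, 0.008], 0.47), ([0.536, 0.332, 0.104], 0.26)]
scene mat [([0.467, -0.309, 0.002], 0.85), ([0.759, 0.03, 0.004], 0.17)]
scene tub [([0.537, 0.231, -0.004], 0.63)]
top gate_edge [([0.596, 0.123, 0.089], 0.73)]
top bolster0 [([0.616, -0.016, 0.008], 0.77), ([0.633, -0.166, 0.01], 0.67), ([0.523, -0.078, 0.011], 0.64), ([0.356, 0.07, 0.01], 0.51)]
top mat [([0.459, -0.312, 0.001], 0.95), ([0.633, -0.163, 0.009], 0.52), ([0.774, -0.138, -0.001], 0.41)]
top tub [([0.534, 0.233, 0.002], 0.81)]
```

Emit:
move_arm(
  series="-6 -0.5 4 0 -1;-12.2 -0.5 9 0 -1;-12.2 -0.5 14 0 -1;-12.2 -0.5 19 0 -1;-12.2 -0.5 23 0 -1;-12.2 -0.5 25 0 -1;-12.2 -0.5 25.2 0 -1;-12.2 -0.5 25.2 0 -1",
)

```text
time_s: 27.92
position: [0.4677, -0.3234, -0.0139]
tool_rot: [[0.008, 1.0, 0.0], [1.0, -0.008, -0.0], [-0.0, 0.0, -1.0]]
ft_force: [0.1, 0.0, -1.4]
grip_width: 0.022
gripper_force: 112.8
```

Emit:
move_arm(
  series="0 0 0 0 1;0 0 0 0 1;0 0 0 0 1;0 0 0 0 1;0 0 -6 0 1;0 0 -12 0 1;0 0 -18 0 1;0 0 -22 0 1",
  force=80,
)

```text
time_s: 28.92
position: [0.4676, -0.3234, 0.2088]
tool_rot: [[0.008, 1.0, 0.002], [1.0, -0.008, -0.002], [-0.002, 0.002, -1.0]]
ft_force: [-0.1, 0.1, -0.4]
grip_width: 0.0851
gripper_force: 0.0
```

```bash
cat > n.py <<'E'
from m import *
def bolsters(cams=('top','scene'),z=.018):
    for c in cams:
        im=snap(c,c+'_b.png')
        for s,mu,rect,p in seg('bolster0',c,6):
            q=p.astype(int); col=im['pixels'][q[:,1],q[:,0]].mean(0).round()
            w=np.array([atz(im,x,z)[:2] for x in p[::max(1,len(p)//300)]]); m=w.mean(0)
            ev,V=np.linalg.eigh(np.cov((w-m).T)); d=V[:,1]
            a=(w-m)@d; sk=np.sign((a**3).mean())*-1  # long tail = stem
            rr=cv2.minAreaRect((w*1000).astype(np.float32))
            d=d*sk
            print(c,round(s,2),'px',mu.round(),'bgr',col,'centre',(np.array(rr[0])/1000).round(4),'head ang',round(np.degrees(np.arctan2(d[1],d[0])),1),'rect',np.round(rr[1]))
if __name__=='__main__':
    st(); bolsters(); marks(['bolster0','scraper','pot','whetstone'],['top','scene'],6)
E
python3 n.py
```

```text
t 28.93 pos [ 0.4676 -0.3234  0.2088] yaw 89.5 grip 0.0851 ft [-0.1  0.1 -0.4]
top 0.74 px [309. 263.] bgr [160. 220. 241.] centre [ 0.3948 -0.0791] head ang -100.8 rect [109.  29.]
top 0.69 px [304. 216.] bgr [ 50.  55. 241.] centre [ 0.5225 -0.0747] head ang 155.8 rect [27. 64.]
top 0.67 px [335. 172.] bgr [98. 99. 99.] centre [ 0.6356 -0.1636] head ang -21.4 rect [31. 62.]
top 0.65 px [280. 182.] bgr [101. 100.  97.] centre [ 0.6125 -0.0102] head ang 45.3 rect [59. 28.]
top 0.46 px [373. 178.] bgr [103. 103. 101.] centre [ 0.625  -0.2707] head ang 126.8 rect [29. 67.]
top 0.17 px [165. 205.] bgr [102. 115.  94.] centre [0.5739 0.3111] head ang -101.0 rect [375. 273.]
scene 0.81 px [251. 296.] bgr [122. 121. 117.] centre [ 0.6384 -0.1621] head ang -23.2 rect [29. 75.]
scene 0.71 px [302. 266.] bgr [111. 111. 109.] centre [ 0.6206 -0.0166] head ang 42.6 rect [65. 43.]
scene 0.69 px [261. 250.] bgr [ 71.  75. 229.] centre [ 0.5273 -0.078 ] head ang 153.8 rect [30. 75.]
scene 0.49 px [279. 197.] bgr [ 63.  66. 217.] centre [0.3677 0.0622] head ang 46.6 rect [64. 45.]
top bolster0 [([0.621, -0.272, 0.013], 0.69), ([0.524, -0.078, 0.01], 0.68), ([0.773, -0.14, 0.001], 0.67), ([0.634, -0.164, 0.008], 0.64), ([0.593, 0.122, 0.089], 0.62), ([0.612, -0.014, 0.009], 0.54)]
top scraper [([0.468, -0.332, 0.003], 0.65)]
top pot [([0.747, -0.256, 0.001], 0.6)]
top whetstone [([0.774, -0.142, -0.0], 0.58)]
scene bolster0 [([0.609, -0.012, 0.007], 0.81), ([0.623, -0.274, 0.012], 0.81), ([0.538, 0.231, -0.002], 0.74), ([0.598, -0.445, 0.002], 0.73), ([0.637, -0.16, 0.008], 0.54), ([0.519, -0.074, 0.009], 0.52)]
scene scraper [([0.466, -0.334, 0.004], 0.84), ([0.254, -0.306, -0.002], 0.67)]
scene pot [([0.746, -0.25, 0.002], 0.69)]
scene whetstone [([0.776, -0.14, 0.002], 0.87)]
```

Emit:
move_arm(
  series="5.3 15.5 0 -37.5 1;5.3 15.5 0 -37.5 1;5.3 15.5 0 -37.5 1;5.3 15.5 0 -37.5 1;5.3 15.5 5 -37.5 1;5.3 15.5 11 -37.5 1;5.3 15.5 15 -37.5 1;5.3 15.5 15 -37.5 1",
)

```text
time_s: 30.52
position: [0.6214, -0.2706, 0.0525]
tool_rot: [[-0.602, 0.798, -0.006], [0.798, 0.602, 0.004], [0.006, -0.002, -1.0]]
ft_force: [1.2, 0.2, -0.3]
grip_width: 0.0855
gripper_force: 0.0
```

```bash
cat > o.py <<'E'
from m import *
import n,sys
st(); im=optics.get_image('wrist')
n.bolsters(('wrist',),float(sys.argv[1]) if len(sys.argv)>1 else .018-.023)
marks(['bolster0'],['wrist'])
E
python3 o.py -0.005
```

```text
t 30.52 pos [ 0.6214 -0.2706  0.0525] yaw 127.0 grip 0.0855 ft [ 1.2  0.2 -0.3]
wrist 0.83 px [270. 212.] bgr [124. 120. 118.] centre [ 0.628  -0.2792] head ang 128.0 rect [33. 74.]
wrist 0.73 px [508. 219.] bgr [ 86. 119. 194.] centre [ 0.7818 -0.1647] head ang -86.2 rect [100.  78.]
wrist 0.68 px [390. 101.] bgr [123. 119. 115.] centre [ 0.639  -0.1594] head ang -21.2 rect [36. 70.]
wrist bolster0 [([0.621, -0.276, 0.012], 0.95), ([0.638, -0.16, 0.011], 0.72)]
```

Emit:
move_arm(
  series="-0.3 0 3 0 1;-0.3 0 6 0 1;-0.3 0 7.2 0 1;-0.3 0 7.2 0 1",
)

```text
time_s: 31.22
position: [0.625, -0.2741, -0.0157]
tool_rot: [[-0.602, 0.798, 0.001], [0.798, 0.602, -0.0], [-0.001, 0.0, -1.0]]
ft_force: [-0.5, -0.9, 0.4]
grip_width: 0.0857
gripper_force: 0.0
```

Emit:
move_arm(
  series="0 0 0.3 0 0;0 0 0.3 0 -1;0 0 0.3 0 -1;0 0 0.3 0 -1;0 0 0.3 0 -1;0 0 0.3 0 -1",
)

```text
time_s: 31.98
position: [0.625, -0.274, -0.0187]
tool_rot: [[-0.602, 0.798, 0.001], [0.798, 0.602, -0.001], [-0.001, 0.0, -1.0]]
ft_force: [-1.1, 0.9, 6.0]
grip_width: 0.0158
gripper_force: 80.4
```

Emit:
move_arm(
  series="0 0 -5 0 -1;0 0 -11 0 -1;0 0 -17 0 -1;0 0 -23 0 -1;0 0 -23 0 -1",
)

```text
time_s: 32.6
position: [0.626, -0.2747, 0.2159]
tool_rot: [[-0.602, 0.798, 0.008], [0.798, 0.602, -0.005], [-0.009, 0.003, -1.0]]
ft_force: [0.1, 1.1, -2.7]
grip_width: 0.0157
gripper_force: 79.6
```

Emit:
move_arm(
  series="51.5 21.4 0 -53 -1;51.5 21.4 0 -53 -1;51.5 21.4 0 -53 -1;51.5 21.4 0 -53 -1;51.5 21.4 0 -53 -1;51.5 21.4 0 -53 -1;51.5 21.4 0 -53 -1;51.5 21.4 0 -53 -1",
)

```text
time_s: 33.6
position: [0.4984, 0.2119, 0.209]
tool_rot: [[-1.0, -0.0, -0.003], [-0.0, 1.0, -0.001], [0.003, -0.001, -1.0]]
ft_force: [0.9, -0.2, -1.3]
grip_width: 0.0157
gripper_force: 79.5
```

Emit:
move_arm(
  series="0 0 0 0 -1;0 0 0 0 -1",
)

```text
time_s: 33.85
position: [0.4995, 0.21, 0.2095]
tool_rot: [[-1.0, -0.001, -0.002], [-0.001, 1.0, -0.001], [0.002, -0.001, -1.0]]
ft_force: [0.8, -0.9, -1.3]
grip_width: 0.0156
gripper_force: 79.6
```

Emit:
move_arm(
  series="1.3 5.6 0 0 -1;1.3 5.6 0 0 -1;1.3 5.6 4 0 -1;1.3 5.6 9 0 -1;1.3 5.6 13 0 -1;1.3 5.6 15 0 -1;1.3 5.6 15 0 -1",
)

```text
time_s: 34.72
position: [0.4866, 0.2644, 0.0591]
tool_rot: [[-1.0, 0.002, -0.003], [0.002, 1.0, -0.001], [0.003, -0.001, -1.0]]
ft_force: [-1.0, -0.1, -1.1]
grip_width: 0.0155
gripper_force: 79.6
```

Emit:
move_arm(
  series="0 0 1 0 -1;0 0 2 0 -1;0 0 3 0 -1;0 0 3.8 0 -1;0 0 3.8 0 -1;0 0 3.8 0 -1",
)

```text
time_s: 35.48
position: [0.487, 0.2663, 0.0228]
tool_rot: [[-1.0, -0.001, 0.0], [-0.001, 1.0, 0.0], [-0.0, 0.0, -1.0]]
ft_force: [0.0, -1.0, -1.9]
grip_width: 0.0152
gripper_force: 79.6
```

Emit:
move_arm(
  series="0 0 0.3 0 -1;0 0 0.3 0 -0.4;0 0 0.3 0 -0.4;0 0 0.3 0 -0.4;0 0 -4 0 -0.4;0 0 -10 0 -0.4;0 0 -16 0 0.5;0 0 -20 0 1",
)

```text
time_s: 36.48
position: [0.487, 0.2663, 0.2258]
tool_rot: [[-1.0, -0.001, 0.003], [-0.001, 1.0, 0.001], [-0.003, 0.001, -1.0]]
ft_force: [-0.5, -0.4, -0.5]
grip_width: 0.0611
gripper_force: 0.0
```

Emit:
move_arm(
  series="-9 -35 -1 -18 1;-9 -35 -1 -18 1;-9 -35 -1 -18 1;-9 -35 -1 -18 1;-9 -35 -1 -18 1;-9 -35 -1 -18 1;-9 -35 -1 -18 1",
)

```text
time_s: 37.35
position: [0.5773, -0.0873, 0.2321]
tool_rot: [[-0.952, -0.305, -0.0], [-0.305, 0.952, -0.0], [0.0, -0.0, -1.0]]
ft_force: [-0.3, 0.1, -0.3]
grip_width: 0.0853
gripper_force: 0.0
```

```bash
python3 - <<'E'
from m import *
import n
st(); n.bolsters(('top',)); im=snap('top','t11.png'); marks(['bolster0'],['top'],6)
cv2.imwrite('pics/c11.png',cv2.resize(im['pixels'][140:280,130:270],(560,560)))
E
```

```text
t 37.35 pos [ 0.5773 -0.0873  0.2321] yaw -162.2 grip 0.0853 ft [-0.3  0.1 -0.3]
top 0.71 px [178. 231.] bgr [65. 65. 62.] centre [0.4902 0.2742] head ang 178.5 rect [61. 28.]
top 0.55 px [333. 179.] bgr [102. 103. 103.] centre [ 0.625  -0.1566] head ang 145.6 rect [20. 51.]
top bolster0 [([0.635, -0.164, 0.009], 0.66), ([0.484, 0.265, 0.046], 0.51)]
```

View pics/c11.png

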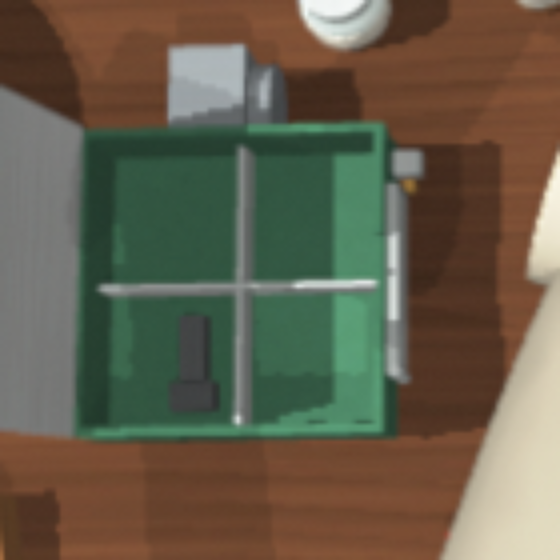

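Emit:
move_arm(
  series="-3 -8.8 0 39.8 1;-3 -8.8 0 39.8 1;-3 -8.8 0 39.8 1;-3 -8.8 5 39.8 1;-3 -8.8 10 39.8 1;-3 -8.8 15 39.8 1;-3 -8.8 18 39.8 1;-3 -8.8 18 39.8 1",
)

```text
time_s: 38.55
position: [0.6318, -0.1563, 0.0509]
tool_rot: [[-0.929, 0.369, -0.004], [0.369, 0.929, 0.002], [0.004, 0.0, -1.0]]
ft_force: [0.3, 0.6, 0.1]
grip_width: 0.0856
gripper_force: 0.0
```

```bash
python3 o.py -0.005
```

```text
t 38.55 pos [ 0.6318 -0.1563  0.0509] yaw 158.3 grip 0.0856 ft [0.3 0.6 0.1]
wrist 0.73 px [329.  31.] bgr [ 66.  68. 233.] centre [ 0.5347 -0.0789] head ang 155.3 rect [22. 38.]
wrist 0.66 px [472. 115.] bgr [116. 112. 108.] centre [ 0.6198 -0.0058] head ang 45.8 rect [76. 34.]
wrist 0.62 px [265. 225.] bgr [113. 109. 106.] centre [ 0.641  -0.1644] head ang -24.4 rect [31. 75.]
wrist 0.3 px [214. 355.] bgr [154. 152. 147.] centre [ 0.7415 -0.2553] head ang 89.5 rect [68. 43.]
wrist bolster0 [([0.612, -0.013, 0.011], 0.94), ([0.634, -0.16, 0.013], 0.87), ([0.521, -0.075, 0.007], 0.56)]
```

Emit:
move_arm(
  series="0 0 3 0 1;0 0 6 0 1;0 0 7.1 0 1;0 0 7.1 0 1;0 0 7.1 0 0;0 0 7.1 0 -1;0 0 7.1 0 -1;0 0 7.1 0 -1",
)

```text
time_s: 39.75
position: [0.633, -0.1583, -0.0176]
tool_rot: [[-0.929, 0.371, 0.001], [0.371, 0.929, -0.0], [-0.001, -0.0, -1.0]]
ft_force: [1.7, 0.0, -1.6]
grip_width: 0.0157
gripper_force: 79.0
```

Emit:
move_arm(
  series="0 0 0 0 -1;0 0 0 0 -1;0 0 0 0 -1;0 0 -5 0 -1;0 0 -11 0 -1;0 0 -17 0 -1;0 0 -23 0 -1;0 0 -23 0 -1",
)

```text
time_s: 40.75
position: [0.6341, -0.1587, 0.2167]
tool_rot: [[-0.929, 0.371, 0.009], [0.371, 0.929, -0.004], [-0.01, -0.0, -1.0]]
ft_force: [0.3, 0.6, -1.9]
grip_width: 0.0157
gripper_force: 79.2
```

Emit:
move_arm(
  series="26.4 26.4 0 -21.7 -1;26.4 26.4 0 -21.7 -1;26.4 26.4 0 -21.7 -1;26.4 26.4 0 -21.7 -1;26.4 26.4 0 -21.7 -1;26.4 26.4 0 -21.7 -1;26.4 26.4 0 -21.7 -1;26.4 26.4 0 -21.7 -1",
)

```text
time_s: 41.75
position: [0.4852, 0.1848, 0.2106]
tool_rot: [[-1.0, 0.001, -0.002], [0.001, 1.0, -0.001], [0.002, -0.001, -1.0]]
ft_force: [0.3, 0.1, -1.9]
grip_width: 0.0156
gripper_force: 79.1
```

Emit:
move_arm(
  series="0 0 4 0 -1;0 0 9 0 -1;0 0 14 0 -1;0 0 16 0 -1;0 0 17.5 0 -1;0 0 18.7 0 -1;0 0 18.9 0 -1;0 0 18.9 0 -1",
)

```text
time_s: 42.75
position: [0.4858, 0.1847, 0.0229]
tool_rot: [[-1.0, 0.002, 0.0], [0.002, 1.0, 0.0], [-0.0, 0.0, -1.0]]
ft_force: [0.3, -0.1, -1.9]
grip_width: 0.0152
gripper_force: 79.1
```

Emit:
move_arm(
  series="0 0 0.1 0 -1;0 0 0.1 0 -0.4;0 0 0.1 0 -0.4;0 0 0.1 0 -0.4;0 0 -4 0 -0.4;0 0 -10 0 -0.4;0 0 -16 0 0.5;0 0 -20 0 1",
)

```text
time_s: 43.75
position: [0.4857, 0.1847, 0.2255]
tool_rot: [[-1.0, 0.001, 0.003], [0.001, 1.0, -0.0], [-0.003, -0.0, -1.0]]
ft_force: [-0.2, 1.3, -0.4]
grip_width: 0.0612
gripper_force: 0.0
```

Emit:
move_arm(
  series="-12.5 -19.9 0 -45 1;-12.5 -19.9 0 -45 1;-12.5 -19.9 0 -45 1;-12.5 -19.9 0 -45 1;-12.5 -19.9 0 -45 1;-12.5 -19.9 6 -45 1;-12.5 -19.9 12 -45 1;-12.5 -19.9 17 -45 1",
)

```text
time_s: 44.75
position: [0.6094, -0.0144, 0.0503]
tool_rot: [[-0.708, -0.706, -0.002], [-0.706, 0.708, -0.0], [0.001, 0.001, -1.0]]
ft_force: [0.2, 0.7, -0.5]
grip_width: 0.0852
gripper_force: 0.0
```

```bash
python3 o.py -0.005; python3 - <<'E'
from m import *
snap('top','t12.png'); marks(['bolster0'],['top'],5)
E
```

```text
t 44.75 pos [ 0.6094 -0.0144  0.0503] yaw -135.1 grip 0.0852 ft [ 0.2  0.7 -0.5]
wrist 0.84 px [264. 234.] bgr [131. 126. 121.] centre [ 0.6185 -0.0083] head ang 44.9 rect [74. 32.]
wrist 0.84 px [304.  55.] bgr [ 72.  75. 244.] centre [ 0.5194 -0.0758] head ang 155.3 rect [32. 70.]
wrist bolster0 [([0.613, -0.016, 0.01], 0.96), ([0.523, -0.078, 0.008], 0.57)]
top bolster0 [([0.484, 0.268, 0.048], 0.72), ([0.522, -0.077, 0.009], 0.6), ([0.47, -0.335, 0.004], 0.34)]
```

Emit:
move_arm(
  series="0 0 3 0 1;0 0 6 0 1;0 0 7.2 0 1;0 0 7.2 0 1;0 0 7.2 0 0;0 0 7.2 0 -1;0 0 7.2 0 -1;0 0 7.2 0 -1",
)

```text
time_s: 46.05
position: [0.6105, -0.0143, -0.0187]
tool_rot: [[-0.708, -0.706, 0.001], [-0.706, 0.708, -0.0], [-0.0, -0.001, -1.0]]
ft_force: [0.6, -0.5, -3.6]
grip_width: 0.0158
gripper_force: 78.7
```

Emit:
move_arm(
  series="0 0 0 0 -1;0 0 0 0 -1;0 0 0 0 -1;0 0 -5 0 -1;0 0 -11 0 -1;0 0 -17 0 -1;0 0 -23 0 -1;0 0 -23 0 -1",
)

```text
time_s: 47.05
position: [0.6118, -0.0144, 0.2154]
tool_rot: [[-0.708, -0.706, 0.009], [-0.706, 0.708, -0.002], [-0.005, -0.008, -1.0]]
ft_force: [0.7, 0.2, -1.6]
grip_width: 0.0157
gripper_force: 79.0
```

Emit:
move_arm(
  series="-12 16 0 45 -1;-12 16 0 45 -1;-12 16 0 45 -1;-12 16 0 45 -1;-12 16 0 45 -1;-12 16 0 45 -1;-12 16 0 45 -1;-12 16 0 45 -1",
)

```text
time_s: 48.05
position: [0.5822, 0.1834, 0.2103]
tool_rot: [[-1.0, 0.001, -0.001], [0.001, 1.0, -0.0], [0.001, -0.0, -1.0]]
ft_force: [0.7, -0.3, -1.5]
grip_width: 0.0157
gripper_force: 78.9
```

Emit:
move_arm(
  series="0 0 4 0 -1;0 0 9 0 -1;0 0 14 0 -1;0 0 16 0 -1;0 0 17.5 0 -1;0 0 18.7 0 -1;0 0 18.9 0 -1;0 0 18.9 0 -1",
)

```text
time_s: 49.05
position: [0.5826, 0.1839, 0.0222]
tool_rot: [[-1.0, 0.001, 0.001], [0.001, 1.0, 0.0], [-0.001, 0.0, -1.0]]
ft_force: [-1.2, 0.8, -2.3]
grip_width: 0.016
gripper_force: 78.9
```

Emit:
move_arm(
  series="0 0 0.1 0 -1;0 0 0.1 0 -0.4;0 0 0.1 0 -0.4;0 0 0.1 0 -0.4;0 0 -4 0 -0.4;0 0 -10 0 -0.4;0 0 -16 0 -1;0 -8 -20 0 -1",
)

```text
time_s: 50.05
position: [0.5828, 0.1294, 0.2135]
tool_rot: [[-1.0, -0.003, 0.006], [-0.003, 1.0, 0.0], [-0.006, 0.0, -1.0]]
ft_force: [0.5, -0.1, -0.4]
grip_width: -0.0004
gripper_force: 0.0
```

Emit:
move_arm(
  series="0 -15 0 0 -1;0 -23 0 0 -1;0 -23 0 0 -1;0 -23 0 0 -1;0 -23 0 0 -1",
)

```text
time_s: 50.68
position: [0.5816, -0.1051, 0.2095]
tool_rot: [[-1.0, 0.006, -0.0], [0.006, 1.0, -0.001], [0.0, -0.001, -1.0]]
ft_force: [-0.1, 0.6, 0.5]
grip_width: 0.0002
gripper_force: 0.0
```

```bash
python3 - <<'E'
from m import *
st(); im=snap('top','t13.png'); marks(['bolster0','gate_edge','lid_edge','lid_hinge'],['top'],6)
snap('scene','s13.png'); marks(['gate_edge','lid_edge','bolster0'],['scene'],6)
cv2.imwrite('pics/c13.png',cv2.resize(im['pixels'][130:330,130:430],(780,520)))
E
```

```text
t 50.67 pos [ 0.5816 -0.1051  0.2095] yaw 179.7 grip 0.0002 ft [-0.1  0.6  0.5]
top bolster0 [([0.587, 0.181, 0.047], 0.66), ([0.354, 0.072, 0.009], 0.62), ([0.487, 0.268, 0.048], 0.58), ([0.489, 0.182, 0.048], 0.56)]
top gate_edge [([0.594, 0.118, 0.092], 0.55)]
top lid_edge [([0.536, 0.36, 0.301], 0.84)]
top lid_hinge [([0.534, 0.331, 0.106], 0.83), ([0.587, 0.184, 0.046], 0.18)]
scene gate_edge [([0.594, 0.124, 0.085], 0.63), ([0.466, -0.334, 0.003], 0.26)]
scene lid_edge [([0.534, 0.358, 0.304], 0.96), ([0.595, 0.125, 0.085], 0.46), ([0.758, 0.03, -0.001], 0.29)]
scene bolster0 [([0.525, -0.074, 0.012], 0.79), ([0.484, 0.263, 0.052], 0.65), ([0.492, 0.187, 0.046], 0.64), ([0.584, 0.184, 0.042], 0.6), ([0.358, 0.065, 0.007], 0.59)]
```

View pics/c13.png

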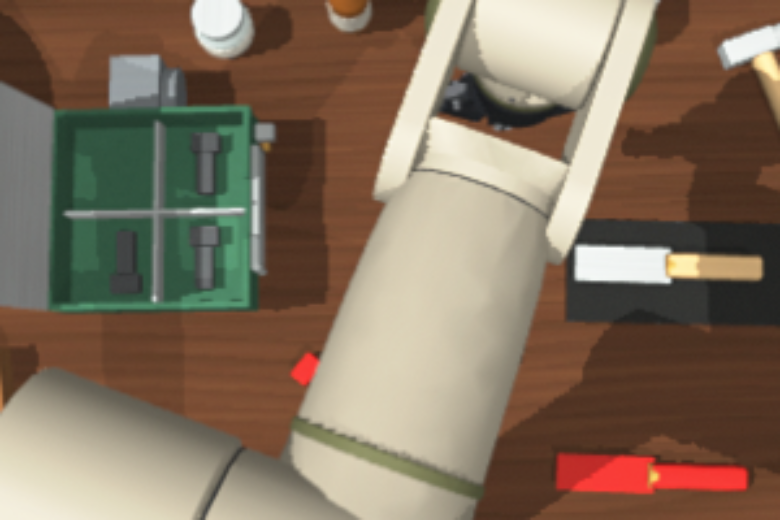

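Emit:
move_arm(
  series="0 0 -6 0 -1;0 0 -12 0 -1;2 6 -13.5 0 -1;4 12 -13.5 0 -1;6 18 -13.5 0 -1;8 24 -13.5 0 -1;8 30 -13.5 0 -1;8 36 -13.5 0 -1",
)

```text
time_s: 52.12
position: [0.5015, 0.2603, 0.345]
tool_rot: [[-1.0, 0.001, 0.001], [0.001, 1.0, 0.0], [-0.001, 0.0, -1.0]]
ft_force: [0.5, -0.5, 0.5]
grip_width: -0.0002
gripper_force: 0.0
```

Emit:
move_arm(
  series="0 5 0 0 -1;0 10 0 0 -1;0 16 0 0 -1;0 17 0 0 -1;0 17 0 0 -1;0 17 0 0 -1",
)

```text
time_s: 52.88
position: [0.5027, 0.4269, 0.3451]
tool_rot: [[-1.0, 0.003, 0.001], [0.003, 1.0, 0.0], [-0.001, 0.0, -1.0]]
ft_force: [-0.8, 1.0, -0.0]
grip_width: -0.0
gripper_force: 0.0
```

Emit:
move_arm(
  series="0 0 5 0 -1;0 0 10 0 -1;0 0 11.4 0 -1;0 0 11.4 0 -1;0 -2 11.4 0 -1;0 -4 11.4 0 -1;0 -6 11.4 0 -1;0 -7.7 11.4 0 -1",
)

```text
time_s: 53.88
position: [0.5035, 0.3512, 0.2362]
tool_rot: [[-1.0, 0.001, 0.008], [0.001, 1.0, 0.004], [-0.008, 0.004, -1.0]]
ft_force: [-3.6, 0.6, 10.5]
grip_width: -0.0002
gripper_force: 4.7
```

Emit:
move_arm(
  series="0 -1.3 0.1 0 -1;0 -2.6 0.2 0 -1;0 -3.9 0.4 0 -1;0 -5.1 0.9 0 -1;0 -6.3 1.4 0 -1;0 -7.5 1.9 0 -1;0 -8.6 2.6 0 -1;0 -9.7 3.4 0 -1",
)

```text
time_s: 54.88
position: [0.5027, 0.2536, 0.197]
tool_rot: [[-1.0, 0.001, 0.002], [0.001, 1.0, 0.001], [-0.002, 0.001, -1.0]]
ft_force: [-0.0, 0.4, 1.3]
grip_width: -0.0005
gripper_force: 0.7
```

```bash
python3 k.py 14
```

```text
t 54.88 pos [0.5027 0.2536 0.197 ] yaw 179.9 grip -0.0005 ft [-0.   0.4  1.3]
scene lid_edge [([0.535, 0.204, 0.262], 0.97), ([0.352, 0.426, 0.002], 0.22)]
scene lid_hinge [([0.537, 0.335, 0.104], 0.96)]
top lid_edge [([0.534, 0.202, 0.258], 0.93)]
top lid_hinge []
```

Emit:
move_arm(
  series="0 -1 0.7 0 -1;0 -2.3 2.2 0 -1;0 -3.5 3.7 0 -1;0 -4.3 5.5 0 -1;0 -5.1 7.3 0 -1;0 -5.4 9.2 0 -1;0 -5.7 10.7 0 -1;0 -5.7 10.9 0 -1",
)

```text
time_s: 56.18
position: [0.5016, 0.1964, 0.0866]
tool_rot: [[-1.0, 0.002, -0.002], [0.002, 1.0, -0.001], [0.002, -0.001, -1.0]]
ft_force: [-0.8, -0.5, 0.2]
grip_width: 0.0001
gripper_force: 0.0
```

Emit:
move_arm(
  series="0 -4 0 0 -1;0 -4 0 0 -1;0 -4 0.2 0 -1;0 -4 0.3 0 -1;0 -4 0.3 0 -1",
)

```text
time_s: 56.8
position: [0.5022, 0.1576, 0.0848]
tool_rot: [[-1.0, 0.0, 0.0], [0.0, 1.0, 0.0], [-0.0, 0.0, -1.0]]
ft_force: [-0.9, -0.3, 3.5]
grip_width: -0.0001
gripper_force: 1.7
```

Emit:
move_arm(
  series="0 0 0.1 0 -1;0 0 0.2 0 -1;0 0 0.2 0 -1;0 0 0.2 0 -1",
)

```text
time_s: 57.3
position: [0.5024, 0.1576, 0.0846]
tool_rot: [[-1.0, 0.001, 0.002], [0.001, 1.0, 0.0], [-0.002, 0.0, -1.0]]
ft_force: [-5.6, 0.4, 20.2]
grip_width: -0.0002
gripper_force: 10.3
```

Emit:
move_arm(
  series="0 0 -4 0 -1;0 0 -9 0 -1;0 0 -13 0 -1;0 -8 -15 0 -1;0 -16 -15 0 -1;0 -24 -15 0 -1;0 -30 -15 0 -1;0 -30 -15 0 -1",
)

```text
time_s: 58.3
position: [0.5015, -0.1449, 0.2324]
tool_rot: [[-1.0, 0.002, -0.0], [0.002, 1.0, 0.0], [0.0, 0.0, -1.0]]
ft_force: [0.9, 0.3, 1.3]
grip_width: -0.0003
gripper_force: 0.0
```

```bash
python3 k.py 15; python3 - <<'E'
from m import *
marks(['gate_edge','scraper','mat'],['scene','top'],2)
a=cv2.imread('pics/s15.png'); b=cv2.imread('pics/t15.png')
cv2.imwrite('pics/c15.png',np.hstack([cv2.resize(a,(400,300)),cv2.resize(b,(400,300))]))
E
```

```text
t 58.3 pos [ 0.5015 -0.1449  0.2324] yaw 179.9 grip -0.0003 ft [0.9 0.3 1.3]
scene lid_edge [([0.538, 0.131, 0.102], 0.88)]
scene lid_hinge [([0.534, 0.333, 0.103], 0.67), ([0.465, -0.338, 0.003], 0.46)]
top lid_edge [([0.534, 0.134, 0.099], 0.97)]
top lid_hinge [([0.535, 0.331, 0.101], 0.67)]
scene gate_edge [([0.593, 0.125, 0.086], 0.89)]
scene scraper [([0.465, -0.338, 0.004], 0.72), ([0.255, -0.305, 0.001], 0.55)]
scene mat [([0.467, -0.31, 0.0], 0.98)]
top gate_edge [([0.597, 0.12, 0.089], 0.6)]
top scraper [([0.254, -0.31, 0.0], 0.71), ([0.469, -0.338, 0.003], 0.61)]
top mat [([0.461, -0.311, 0.001], 0.73)]
```

View pics/c15.png

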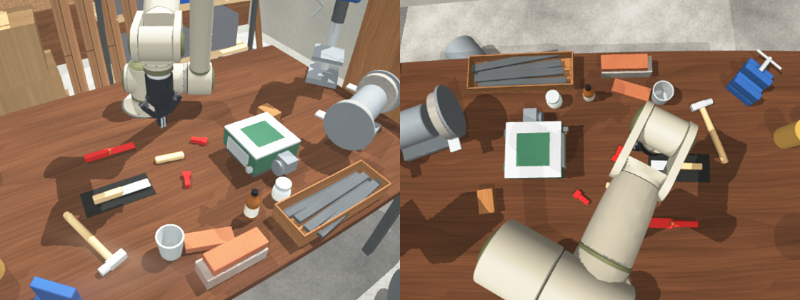

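The picture shows the lid and gate shut, the scraper flat on its mat and no forgings left on the bench. I'm handing the job in.

```bash
python3 -c "
from rig import order
print(order.close_job())"
```

```text
the job is handed in; nothing more can be done
None
```

I handed the job in at about 58 s: the gate is shut on its catch, all three forgings lie in separate compartments under the closed lid, and the scraper is flat on its mat; the hand-in call returned no verdict.

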